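# Stock the spice tray and slide its glass cover to the scribed line

## Task

Stand the loose terracotta spice cup on the cork coaster in the empty well of the bamboo tray and let go. Then, pressing lightly on top of the thin glass cover with the fingertips, slide it out of its sleeve over the cups until its leading edge meets the line scribed on the brass gauge; nothing stops it there, so do not run past the line, and lift off. Leave the two white cups where they stand.

Things in the scene. Friction and masses are not known exactly. Their poses are not given: they have to be found in the camera images.
- tray: Bamboo tray, fixed, 190 mm wide (x), 535 long (y). Origin at ledge level on its mid-width line; z up; the cover slides out along +y. Floor top at z 12, ribs 6 high. Rails at x +-90, 10 thick, top z 72; 159 free between the metal runners. Wells on the mid-line at y -35, 42, 115. Sleeve over y -345 to -110, 206 wide, top z 128. Green scoop on the end wall, y 168 to 216, up to z 51.
- cup: Loose terracotta cup, open, 44 mm diameter (42 at the foot), 45 high, wall 4, about 0.1 kg, upright on the ledge. Origin at the centre of its underside, z up. Grip it across its outside near the rim.
- well: Cork coaster, 56 mm diameter, 1 mm thick, flat in the tray's empty well (y 42 or 115 of the tray). Origin at its centre on the tray floor, 12 mm above the ledge: the cup's underside belongs here. A white cup stands 73 to 77 mm away along the tray's y, so grip across the tray's x.
- cover: Carriage of the glass cover, moves only along the tray's y; takes about 4 N to slide, stays where left. Origin: below the middle of the cover's leading (+y) edge, at that edge's y, 68 to 82 mm above the ledge. Axes as the tray's. The clear glass pane above is 156 mm wide (x), 270 long (towards -y), 6 thick, with a 5 mm black band along the leading edge. At first 45 to 80 mm stand out of the sleeve.
- press (a point): Point on the carriage below the spot to press with closed fingertips, 22 mm behind the edge on the mid-line. The glass TOP is 12 to 32 mm above this point, unknown: feel for it. It gives 1 mm per 4 N. The runners slope up or down, up to 0.03 rad along y, so the pressure changes on the way unless corrected. No handle; drag by friction. Press 6 to 12 N; it cracks above 16 N total.
- line (a point): Inner end of the dark line (2 mm wide, along x) scribed on top of the brass gauge, 90 mm above the ledge. Axes as the tray's. The gauge, a 36 x 60 mm plate on a post, stands over the +x rail (84 to 120 mm from the tray's mid-line) at a different y each time. The cover's leading edge must stop at this y.
- cup_b: White cup like the other (44 x 45 mm), standing in the tray in well y = 42 or 115; origin at centre of underside.
- cup_c: White cup like the other, standing in the tray in the well at y = -35; origin at centre of underside.
Mind the look-alikes: they are no part of the job. What is shaped like the part that bears line but green or turquoise is not meant.

How it is judged:
On the way, in this order (a step that is already met when the one before it is completed fails the run):
1. the terracotta cup stands on the cork coaster in the empty well, let go (horizontal distance between cup and well below 0.008 m and z of cup in the frame of tray below 0.017 m and angle between cup's own z axis and vertical below 0.1 rad and contact force between the fingers and cup below 0.05 N), for 0.2 s.
2. the cover's leading edge is at the scribed line (y of cover in the frame of line between -0.0025 and 0.0025 m), for 0.2 s.
At the end, for the whole second after the job is handed in: The terracotta cup stands upright on the coaster (within 8 mm of its centre, underside on the tray floor), and the cover's leading edge is within 2.5 mm of the scribed line, at rest and untouched (all of step 2 and horizontal distance between cup and well below 0.008 m and z of cup in the frame of tray below 0.017 m and angle between cup's own z axis and vertical below 0.1 rad and linear speed of cover below 0.005 m/s and contact force between anything else and cover below 0.05 N).
It fails at once if the glass cover is loaded with more than 16 N (contact force between anything else and cover above 16 N).
It fails at once if the cover's edge runs more than 5 mm past the line (y of cover in the frame of line above 0.005 m).
It fails at once if a white cup is displaced by more than 15 mm (distance of any of cup_b, cup_c from where it was at the start of the episode above 0.015 m).
It also fails if it takes over 67 s, if anything falls off the work surface, if the arm or the gripper's body presses on something with over 40 N, if the wrist force passes 120 N, or if a joint passes its speed limit or range.

## Robot

A 7-joint arm with a two-finger parallel gripper is mounted at the origin on the work surface. World frame = base frame: x ahead of the robot, y to its left, z up, the work surface at z = 0. Lengths are in m, angles in rad, forces in N, time in s.
With the tool pointing down it reaches from about 0.425 to 0.925 m from the base axis. Payload 6.8 kg.
Tool frame: the origin (TCP) lies between the finger pads; the fingertips stand 11 mm ahead of it and the grasp point (between the pads) lies 8 mm behind it; z points along the fingers, y is the direction in which the jaws open and shut (so a half turn about z gives the same grasp; the last joint's range is limited). The gripper opens to 85 mm and grips with 20 to 120 N. Pads are 22 mm wide; open, the fingers measure 114 mm over their backs; the gripper's body (76 mm by 85 mm) begins 54 mm behind the grasp point. The pads swing forward as they close: fully open they stand 13 mm farther back than shut.
Start: joints at [-1.349, 0.477, 0.022, 1.555, -0.011, 1.109, -0.083], TCP at [0.219, 0.639, 0.242] pointing down, gripper open.
Joint ranges: [-2.96, 2.96], [-0.34, 2.1], [-1.41, 1.46], [0.24, 2.44], [-1.37, 4.51], [0.17, 1.92], [-2.96, 2.96]. Speed limits (rad/s): [2.39, 2.39, 3.14, 3.14, 3.14, 3.14, 3.14].

## Interface

Orientations are given as a unit quaternion [x, y, z, w].
In Python, from plant import r gives the robot as it stands. The module is installed in compiled form; this text tells all that it offers.
- The arm moves only by the tool send_rows, never from a script. Its argument "plan" is a list that holds one entry, the list of rows, each a list of 5 numbers: the opening, from 0 (shut) to 1 (fully open), then the shift along the tool's x, y, z in m, then the turn about the tool's z in rad. A call has 1 to 8 rows; each row shifts and turns the commanded pose from where the row before left it, along the tool's axes as they then stand; what a row does not reach is not made up. A row lasts 1/12 s, in which the tool goes at most 41.7 mm and 7.16 degrees, less where a joint would pass 70% of its speed; a pose out of reach is approached as far as the arm can. A call is refused whole if a number of a shift passes 0.0417 or a number of a turn 0.125, either way. A call with a gripper value outside its range is refused whole. The fingers move at their own pace and stop on an object; "grip_force" is the grip in N (left out, the last holds). Time passes only in rows, so rows that do not move let the fingers close. It gives the time, the measured TCP pose, the force and the opening at its end, in the units of the state.
- r.state(): the state, without advancing time (a new reading comes with each control period).
- r.grab_frame(name): name is "scene" or "top" or "wrist"; returns a dict with "pixels" (420x560x3 uint8, red, green, blue), "depth" (420x560 float32, m along the optical axis (not along the pixel's ray), 0 where there is no reading), "fovy" (degrees; the focal length in pixels is half the picture's height over the tangent of half this angle, whatever the lens; pixels are square), "cx", "cy" (the principal point, pixels), "position" and "rotation" of the camera in the world; the wrist camera has in their place "tool_from_camera" (4x4, takes a point from camera to tool coordinates, whose origin is the TCP and whose axes are the flange's). Camera axes: x right, y down, z forward; pixel columns grow to the right and rows downward; lengths in m; the calibration is good to about 2 mm. A picture is of the moment at which its call begins: read the wrist's pose just before it.
- r.hand_in(): hands the job in, once; it reports no verdict.
The state is a dict: "time": time; "q": joint angles; "dq": joint speeds; "effort": joint torques, N m; "eef_pos": TCP position; "tool_rot": TCP orientation; "ft_force": force on the tool from outside, world axes, zero at the start; "ft_torque": the same for the moment, N m; "opening": finger opening in m.
Only numpy, scipy, OpenCV 4.12 (cv2) and the standard library are available. Lean on these libraries where they do the work, as an engineer would, in place of code of your own. Each camera call takes 0.05 s, during which the arm holds its last target. There are 200 camera calls.

## Working session

There is one attempt and no reset: what is moved stays moved. The work goes in short steps, Python scripts to look and compute and a tool call to move; the robot and the scene stay as the last step left them, time stands still between calls to the robot, and variables do not carry over. Pictures are saved under pics/ and viewed, about 8 in all and at most 12, crops included, and the job is handed in when it is done.

Besides the shell and the picture viewer there is one more tool, called after "Emit:" as name(argument=value, ...) on one line, values as JSON. send_rows: Moves the arm, as the interface text tells. Its arguments: {"type":"object","properties":{"plan":{"type":"array"},"grip_force":{"type":"number"}},"required":["plan"]}

```bash
mkdir -p pics
cat > h.py <<'E'
import numpy as np, cv2
from plant import r
from scipy.spatial.transform import Rotation as R
def grab(n):
    s=r.state(); f=r.grab_frame(n)
    if n=="wrist":
        T=np.eye(4);T[:3,:3]=R.from_quat(s["tool_rot"]).as_matrix();T[:3,3]=s["eef_pos"]
        W=T@np.array(f["tool_from_camera"])
    else:
        W=np.eye(4); rot=np.array(f["rotation"]); W[:3,:3]=rot if rot.shape==(3,3) else R.from_quat(rot).as_matrix(); W[:3,3]=f["position"]
    f["W"]=W; f["F"]=210/np.tan(np.radians(f["fovy"])/2)
    return f
def ray(f,u,v):
    d=np.stack([(np.asarray(u,float)-f["cx"])/f["F"],(np.asarray(v,float)-f["cy"])/f["F"],np.ones_like(np.asarray(u,float))],-1)
    return d@f["W"][:3,:3].T
def plane(f,u,v,z):
    d=ray(f,u,v);o=f["W"][:3,3]
    return o+d*((z-o[2])/d[...,2])[...,None]
def pt(f,u,v):
    return f["W"][:3,3]+ray(f,u,v)*np.asarray(f["depth"][np.asarray(v,int),np.asarray(u,int)])[...,None]
def cloud(f):
    v,u=np.mgrid[0:420,0:560]; return pt(f,u,v)
def save(f,n,crop=None,s=1):
    im=f["pixels"][...,::-1]
    if crop: im=im[crop[1]:crop[3],crop[0]:crop[2]]
    cv2.imwrite("pics/"+n,cv2.resize(im,None,fx=s,fy=s,interpolation=cv2.INTER_CUBIC))
E
python3 - <<'E'
from h import *
import pickle
print(r.state())
for n in ("top","scene"):
    f=grab(n); save(f,n+"0.png"); pickle.dump(f,open(n+".pkl","wb")); print(n,f["fovy"],f["W"][:3,3])
E
```

```text
{'time': 0.0, 'q': array([-1.34905948,  0.47778549,  0.0223493 ,  1.55647049, -0.01151153,
        1.10929986, -0.08308792]), 'dq': array([ 0.00070509, -0.00082915, -0.00156711,  0.0006149 , -0.00057892,
        0.001375  , -0.00079241]), 'effort': array([ 1.38194195e-03, -5.96474218e+01,  1.60888832e+00, -2.81189150e+01,
        1.25205857e-02,  9.26179782e-03, -1.52937213e-05]), 'eef_pos': array([0.21845245, 0.63805797, 0.24132764]), 'tool_rot': array([ 1.64162008e-01,  9.86432964e-01, -9.13449950e-04, -8.59261502e-05]), 'ft_force': array([-0.19748106, -0.43740315, -0.06454021]), 'ft_torque': array([-0.03391881, -0.01638641, -0.02983024]), 'opening': 0.08568780749745811}
top 46.78692854858385 [0.3110694  0.10416533 1.09003012]
scene 49.5167539102506 [1.12097465 0.15514771 0.83703679]
```

View pics/top0.png

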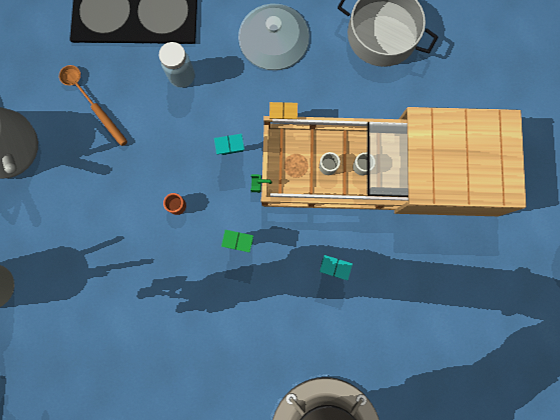

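View pics/scene0.png

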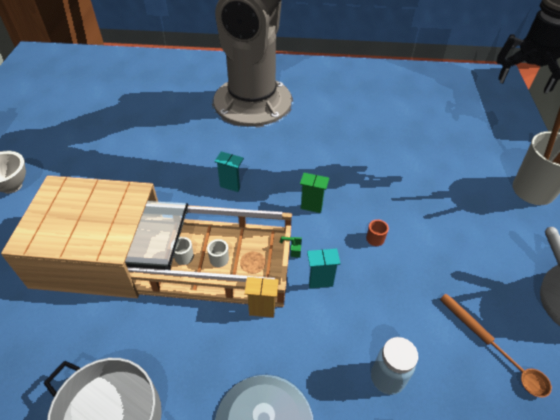

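Scene: in the top view the terracotta cup is at (174,203). The coaster is at (296,165) and the white cups at (330,163) and (363,163). The glass edge's black band is at x≈369, and the brass gauge is at (284,110).

Look-alikes:
- **Cup:** the ladle bowl at (70,75) and the white cups.
- **Gauge:** turquoise plates at (229,144) and (337,267), and a green one at (237,240). I choose the brass one on the +x rail.

Run:
```python
from h import *
import pickle
f=pickle.load(open("top.pkl","rb")); C=cloud(f)
hsv=cv2.cvtColor(f["pixels"],cv2.COLOR_RGB2HSV)
for p in [(200,240),(174,192),(174,203),(296,165),(277,110),(292,110),(369,150),(390,150),(450,160),(330,153),(330,163),(340,123),(340,199)]:
    print(p,hsv[p[1],p[0]],C[p[1],p[0]].round(4))
# terracotta
m=((hsv[...,0]<12)|(hsv[...,0]>172))&(hsv[...,1]>120); m[:, :140]=0;m[:,210:]=0;m[:180]=0;m[230:]=0
P=C[m]; t=P[P[:,2]>P[:,2].max()-.006]; print("cup top",len(t),t.min(0),t.max(0),(t.min(0)+t.max(0))/2)
# tray outline direction via sleeve/rails
sl=(C[...,2]>.115)&(C[...,2]<.15); sl[:90]=0; sl[230:]=0; sl[:,:380]=0
c=max(cv2.findContours(sl.astype('uint8'),0,1)[0],key=cv2.contourArea)
q=cv2.boxPoints(cv2.minAreaRect(c)); print(q); z=np.median(C[sl][:,2]);print(z,plane(f,q[:,0],q[:,1],z).round(4))
save(f,"c1.png",(220,85,420,225),4)
```

```text
(200, 240) [104 127 161] [0.409  0.2813 0.0011]
(174, 192) [103 165 178] [ 0.5191  0.3462 -0.0046]
(174, 203) [  9 177 115] [0.4914 0.3422 0.0079]
(296, 165) [ 15 141 185] [0.582  0.0672 0.0132]
(277, 110) [ 20 175 218] [0.6835 0.1117 0.0911]
(292, 110) [ 20 173 215] [0.6838 0.0794 0.0912]
(369, 150) [15 46 88] [ 0.5947 -0.0832  0.0999]
(390, 150) [ 20  50 223] [ 0.5952 -0.1273  0.0999]
(450, 160) [ 18 123 224] [ 0.5677 -0.2423  0.1283]
(330, 153) [ 45   7 220] [ 0.599  -0.0057  0.0571]
(330, 163) [ 32  27 131] [ 0.5867 -0.0098  0.0173]
(340, 123) [ 30   9 113] [ 0.6597 -0.025   0.0805]
(340, 199) [ 17 131 220] [ 0.4939 -0.0249  0.0732]
cup top 1 [0.3110694  0.10416533 1.09003012] [0.3110694  0.10416533 1.09003012] [0.3110694  0.10416533 1.09003012]
[[402.6196  205.2155 ]
 [405.09183 106.32731]
 [527.4154  109.38539]
 [524.9431  208.27359]]
0.12797918971206534 [[ 0.4731 -0.1435  0.128 ]
 [ 0.6811 -0.1541  0.128 ]
 [ 0.6777 -0.407   0.128 ]
 [ 0.4702 -0.3883  0.128 ]]
```

View pics/c1.png

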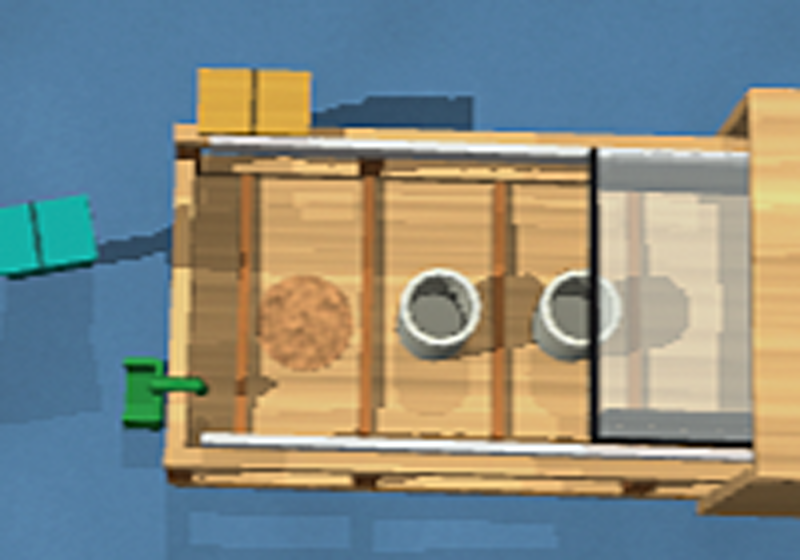

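Run:
```python
from h import *
import pickle
f=pickle.load(open("top.pkl","rb")); C=cloud(f)
hsv=cv2.cvtColor(f["pixels"],cv2.COLOR_RGB2HSV)
m=((hsv[...,0]<15)|(hsv[...,0]>172))&(hsv[...,1]>100); m[:, :150]=0;m[:,205:]=0;m[:185]=0;m[225:]=0
v,u=np.where(m); print("cup px",len(u),u.min(),u.max(),v.min(),v.max())
P=C[m]; t=P[(P[:,2]>.035)&(P[:,2]<.06)]; print("cup top",len(t),t.min(0).round(4),t.max(0).round(4),((t.min(0)+t.max(0))/2).round(4))
print("coaster",plane(f,296.5,165.5,.013))
print("gauge line inner",plane(f,283.2,118,.091), "outer",plane(f,283.2,102.5,.091))
print("edge ends",plane(f,np.array([368.,368]),np.array([122.,195]),.1))
# white cups tops by depth
for (a,b,c,d) in [(315,148,345,178),(350,148,367,178)]:
    S=C[b:d,a:c].reshape(-1,3); t=S[(S[:,2]>.05)&(S[:,2]<.062)]; print("white",len(t),((t.min(0)+t.max(0))/2).round(4),np.ptp(t,0).round(4))
s=r.state();print(s["eef_pos"],R.from_quat(s["tool_rot"]).as_matrix().round(3))
```

```text
cup px 365 164 185 193 214
cup top 123 [0.4657 0.3164 0.0351] [0.5079 0.3574 0.0493] [0.4868 0.3369 0.0422]
coaster [0.5809215  0.06600796 0.013     ]
gauge line inner [0.66568908 0.09811031 0.091     ] outer [0.70057287 0.09852394 0.091     ]
edge ends [[ 0.65597563 -0.08199023  0.1       ]
 [ 0.49830164 -0.07957222  0.1       ]]
white 130 [ 0.5801 -0.0046  0.055 ] [0.0428 0.042  0.0099]
white 71 [ 0.5814 -0.0716  0.0553] [0.0442 0.0234 0.0106]
[0.21841709 0.63814543 0.24141529] [[-0.946  0.324 -0.   ]
 [ 0.324  0.946 -0.002]
 [-0.    -0.002 -1.   ]]
```

Emit:
send_rows(plan=[[[1,-0.029,-0.0165,0,0],[1,-0.029,-0.0165,0,0],[1,-0.029,-0.0165,0,0],[1,-0.029,-0.0165,0,0],[1,-0.029,-0.0165,0,0],[1,-0.029,-0.0165,0,0],[1,-0.029,-0.0165,0,0],[1,-0.029,-0.0165,0,0]]])

```text
time: 0.77
eef_pos: [0.396, 0.437, 0.242]
tool_rot: [0.164, 0.986, -0.0, -0.0]
ft_force: [0.7, 0.2, -0.1]
opening: 0.0853
```

Emit:
send_rows(plan=[[[1,0,0,0,0.12],[1,0,0,0,0.12],[1,0,0,0,0.12],[1,0,0,0,0.12],[1,0,0,0,0.12],[1,0,0,0,0.12],[1,0,0,0,0.12],[1,0,0,0,0.12]]])

```text
time: 1.43
eef_pos: [0.3951, 0.4384, 0.2419]
tool_rot: [0.603, 0.797, -0.0, 0.0]
ft_force: [-0.3, -0.1, 0.5]
opening: 0.0851
```

```bash
cat > st.py <<'E'
from h import *
s=r.state();M=R.from_quat(s["tool_rot"]).as_matrix();print(s["time"],s["eef_pos"].round(4),"yaw of tool y vs world x",np.arctan2(M[1,1],M[0,1]).round(4),s["q"].round(2),s["ft_force"].round(2),round(s["opening"],4));print(M.round(3))
E
python3 st.py
```

```text
1.4333 [0.3951 0.4384 0.2419] yaw of tool y vs world x 0.2751 [-1.16  0.34  0.27  1.78 -0.11  1.03 -0.57] [-0.33 -0.11  0.53] 0.0851
[[-0.272  0.962 -0.   ]
 [ 0.962  0.272 -0.001]
 [-0.001 -0.001 -1.   ]]
```

Emit:
send_rows(plan=[[[1,0,0,0,0.125],[1,0,0,0,0.125],[1,0,0,0,0.038],[1,-0.0248,0.0232,0,0],[1,-0.0248,0.0232,0,0],[1,-0.0248,0.0232,0,0],[1,-0.0248,0.0232,0,0],[1,0,0,0,0]]])

```text
time: 2.1
eef_pos: [0.4926, 0.3312, 0.2425]
tool_rot: [0.713, 0.701, -0.0, 0.002]
ft_force: [-0.3, -1.1, 0.3]
opening: 0.0852
```

Emit:
send_rows(plan=[[[1,0,0,0,0],[1,0,0,0,0]]])

```text
time: 2.27
eef_pos: [0.487, 0.3391, 0.2419]
tool_rot: [0.71, 0.705, -0.0, -0.0]
ft_force: [-0.5, 0.1, -0.6]
opening: 0.0853
```

```bash
python3 st.py
python3 - <<'E'
from h import *
f=grab("wrist");save(f,"w1.png");C=cloud(f);hsv=cv2.cvtColor(f["pixels"],cv2.COLOR_RGB2HSV)
m=((hsv[...,0]<13)|(hsv[...,0]>172))&(hsv[...,1]>100)
n,l,st,ce=cv2.connectedComponentsWithStats(m.astype('uint8'))
i=1+np.argmax(st[1:,4]);print(st[i],ce[i])
P=C[l==i];t=P[(P[:,2]>.04)&(P[:,2]<.052)];print(len(t),t.min(0).round(4),t.max(0).round(4),((t.min(0)+t.max(0))/2).round(4),np.percentile(P[:,2],[5,95]))
E
```

```text
2.2667 [0.487  0.3391 0.2419] yaw of tool y vs world x -0.0071 [-1.    0.36  0.37  1.78 -0.15  1.04 -0.58] [-0.5   0.1  -0.57] 0.0853
[[ 0.007  1.    -0.001]
 [ 1.    -0.007  0.   ]
 [ 0.    -0.001 -1.   ]]
[ 260  164   45   49 1582] [282.45828066 187.9494311 ]
544 [0.4656 0.3156 0.04  ] [0.5067 0.3586 0.0469] [0.4862 0.3371 0.0435] [0.00479025 0.04536176]
```

View pics/w1.png

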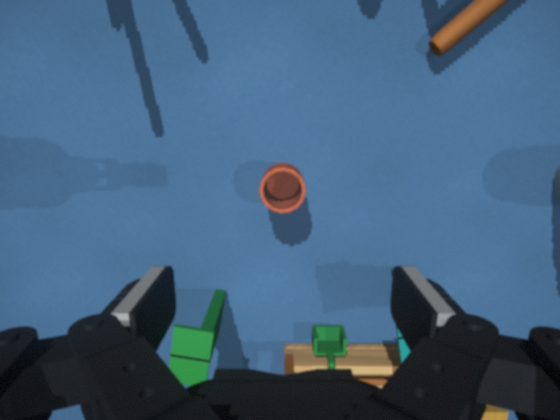

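Emit:
send_rows(plan=[[[1,-0.002,-0.0007,0.03,0],[1,0,0,0.03,0],[1,0,0,0.03,0],[1,0,0,0.03,0],[1,0,0,0.03,0],[1,0,0,0.03,0],[1,0,0,0.025,0],[1,0,0,0.012,0]]], grip_force=30)

```text
time: 2.98
eef_pos: [0.4837, 0.3373, 0.0219]
tool_rot: [0.709, 0.706, -0.002, -0.001]
ft_force: [-0.6, 0.3, 1.0]
opening: 0.0853
```

Emit:
send_rows(plan=[[[1,0,0,0,0],[0,0,0,0,0],[0,0,0,0,0],[0,0,0,0,0],[0,0,0,0,0],[0,0,0,0,0],[0,0,0,0,0],[0,0,0,0,0]]])

```text
time: 3.65
eef_pos: [0.4876, 0.3377, 0.0272]
tool_rot: [0.71, 0.705, 0.002, -0.0]
ft_force: [-1.6, -0.8, 5.7]
opening: 0.043
```

Emit:
send_rows(plan=[[[0,0,0,0,0],[0,0,0,0,0],[0,0,0,0,0]]])

```text
time: 3.9
eef_pos: [0.4877, 0.3377, 0.0272]
tool_rot: [0.71, 0.705, 0.002, -0.0]
ft_force: [-0.8, -0.3, 5.7]
opening: 0.043
```

Emit:
send_rows(plan=[[[0,0,0,-0.02,0],[0,0,0,-0.025,0],[0,0,0,-0.025,0],[0,0,0,-0.025,0],[0,0,0,-0.025,0],[0,0,0,-0.025,0],[0,0,0,-0.02,0],[0,0,0,0,0]]])

```text
time: 4.57
eef_pos: [0.4891, 0.3382, 0.1958]
tool_rot: [0.71, 0.704, 0.004, 0.0]
ft_force: [1.0, 0.3, -0.9]
opening: 0.0431
```

```bash
python3 st.py
python3 - <<'E'
from h import *
import pickle
f=pickle.load(open("top.pkl","rb"))
lab=cv2.cvtColor(f["pixels"],cv2.COLOR_RGB2HSV)
sub=f["pixels"][150:182,280:312]
h=lab[150:182,280:312]
print(h[16,::2].tolist())
m=((h[...,0]<=15)&(h[...,1]>125)&(h[...,2]>120)).astype('uint8')
n,l,st,ce=cv2.connectedComponentsWithStats(m);i=1+np.argmax(st[1:,4]);print(st[i],ce[i])
c=st[i]; print(plane(f,280+c[0]+c[2]/2-.5,150+c[1]+c[3]/2-.5,.013),plane(f,280+ce[i][0],150+ce[i][1],.013))
E
```

```text
4.5667 [0.4891 0.3382 0.1958] yaw of tool y vs world x -0.0076 [-0.99  0.4   0.37  1.83 -0.18  0.93 -0.55] [ 1.05  0.34 -0.92] 0.0431
[[ 0.008  1.     0.006]
 [ 1.    -0.008  0.006]
 [ 0.006  0.006 -1.   ]]
[[13, 174, 192], [16, 141, 161], [15, 135, 121], [14, 139, 194], [15, 142, 188], [14, 141, 201], [14, 140, 222], [15, 140, 210], [14, 140, 190], [14, 140, 191], [15, 141, 190], [15, 140, 198], [14, 140, 197], [15, 140, 180], [16, 128, 221], [15, 148, 178]]
[  4   4  24  23 439] [15.60136674 15.21867882]
[0.58206086 0.06829462 0.013     ] [0.58155236 0.06805969 0.013     ]
```

Emit:
send_rows(plan=[[[0,-0.027,0.0095,0,0],[0,-0.03,0.0105,0,0],[0,-0.03,0.0105,0,0],[0,-0.03,0.0105,0,0],[0,-0.03,0.0105,0,0],[0,-0.03,0.0105,0,0],[0,-0.03,0.0105,0,0],[0,-0.03,0.0105,0,0]]])

```text
time: 5.23
eef_pos: [0.568, 0.0977, 0.1903]
tool_rot: [0.71, 0.705, 0.0, -0.0]
ft_force: [0.3, -0.0, -0.7]
opening: 0.0431
```

Emit:
send_rows(plan=[[[0,-0.02,0.007,0,0],[0,-0.012,0.004,0,0],[0,0,0,0,0],[0,0,0,0,0],[0,0,0,0,0]]])

```text
time: 5.65
eef_pos: [0.5783, 0.0692, 0.19]
tool_rot: [0.709, 0.705, 0.0, -0.001]
ft_force: [-1.0, 0.9, -0.1]
opening: 0.0431
```

```bash
python3 st.py
```

```text
5.65 [0.5783 0.0692 0.19  ] yaw of tool y vs world x -0.0047 [-0.56  0.4   0.43  1.86 -0.21  0.93 -0.04] [-0.95  0.9  -0.13] 0.0431
[[ 0.005  1.    -0.001]
 [ 1.    -0.005  0.001]
 [ 0.001 -0.001 -1.   ]]
```

Emit:
send_rows(plan=[[[0,-0.0015,0.003,0.015,0],[0,0,0,0.025,0],[0,0,0,0.025,0],[0,0,0,0.025,0],[0,0,0,0.025,0],[0,0,0,0.02,0],[0,0,0,0.01,0],[0,0,0,0,0]]])

```text
time: 6.32
eef_pos: [0.5799, 0.0673, 0.0431]
tool_rot: [0.709, 0.706, -0.002, -0.002]
ft_force: [-0.3, -0.4, -0.1]
opening: 0.0433
```

Emit:
send_rows(plan=[[[0,0,0,0.001,0],[0,0,0,0.001,0],[0,0,0,0.001,0],[0,0,0,0.001,0],[0,0,0,0,0],[0,0,0,0,0]]])

```text
time: 6.82
eef_pos: [0.5821, 0.0657, 0.0418]
tool_rot: [0.71, 0.705, 0.0, 0.0]
ft_force: [0.1, 0.0, -0.1]
opening: 0.0428
```

Emit:
send_rows(plan=[[[0,0.002,0,0,0],[0,0,0,0.001,0],[0,0,0,0.001,0],[0,0,0,0,0],[0,0,0,0,0]]])

```text
time: 7.23
eef_pos: [0.5821, 0.068, 0.0402]
tool_rot: [0.71, 0.705, 0.0, -0.0]
ft_force: [-2.9, 1.3, 8.7]
opening: 0.0431
```

```bash
python3 st.py
```

```text
7.2333 [0.5821 0.068  0.0402] yaw of tool y vs world x -0.0069 [-0.48  0.62  0.34  1.93 -0.33  0.64  0.06] [-2.9   1.35  8.73] 0.0431
[[ 0.007  1.     0.   ]
 [ 1.    -0.007  0.001]
 [ 0.001  0.    -1.   ]]
```

Emit:
send_rows(plan=[[[0,0,0,-0.001,0],[1,0,0,0,0],[1,0,0,0,0],[1,0,0,0,0],[1,0,0,0,0],[1,0,0,0,0],[1,0,0,0,0],[1,0,0,0,0]]])

```text
time: 7.9
eef_pos: [0.5818, 0.0676, 0.0402]
tool_rot: [0.71, 0.705, -0.0, -0.0]
ft_force: [-0.3, 0.3, 0.2]
opening: 0.0858
```

Emit:
send_rows(plan=[[[1,0,0,-0.01,0],[1,0,0,-0.02,0],[1,0,0,-0.03,0],[1,0,0,-0.03,0],[1,0,0,-0.03,0],[1,0,0,-0.03,0],[1,0,0,-0.03,0],[1,0,0,0,0]]])

```text
time: 8.57
eef_pos: [0.5852, 0.0675, 0.2272]
tool_rot: [0.71, 0.704, 0.005, 0.003]
ft_force: [0.6, -0.1, 0.6]
opening: 0.0855
```

Emit:
send_rows(plan=[[[0,0,0,0,0],[0,0,0,0,0],[0,0,0,0,0]]])

```text
time: 8.82
eef_pos: [0.5809, 0.0676, 0.2192]
tool_rot: [0.71, 0.705, -0.001, -0.001]
ft_force: [-0.5, -0.5, 0.3]
opening: 0.0516
```

```bash
python3 st.py;python3 - <<'E'
from h import *
import pickle
g=grab("wrist");save(g,"w2.png");pickle.dump(g,open("w2.pkl","wb"))
f=grab("scene");pickle.dump(f,open("scene2.pkl","wb"));save(f,"s2.png",(120,170,340,335),3)
E
```

```text
8.8167 [0.5809 0.0676 0.2192] yaw of tool y vs world x -0.007 [-0.57  0.38  0.45  1.82 -0.19  0.99 -0.05] [-0.47 -0.46  0.34] 0.0516
[[ 0.007  1.    -0.002]
 [ 1.    -0.007 -0.   ]
 [-0.    -0.002 -1.   ]]
```

View pics/w2.png

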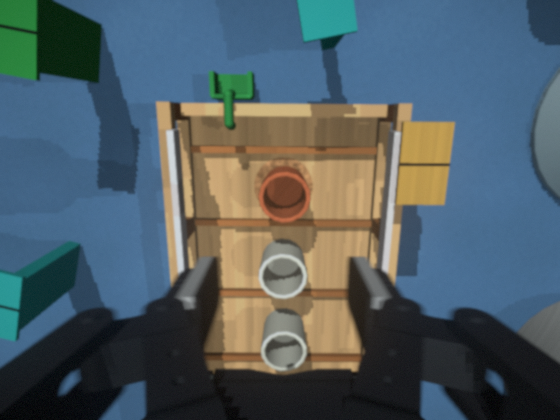

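View pics/s2.png

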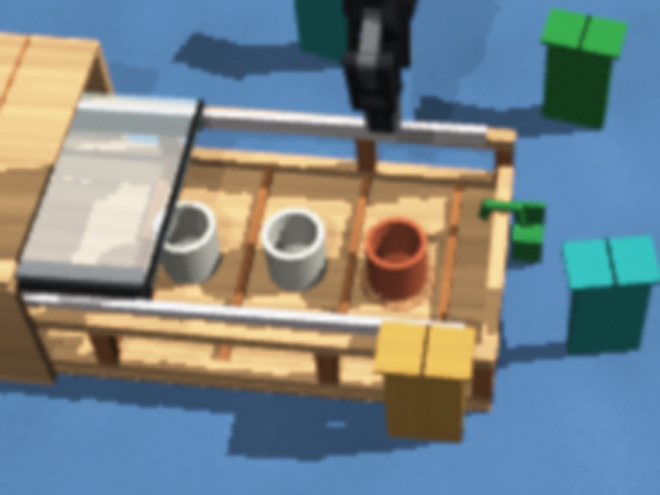

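Wrist view: the terracotta cup stands at (285,192), on the coaster and upright. The gauge line is at row 164, columns 398–450. The white cups are untouched at (283,268) and (284,342). Next I refine the line, edge and yaw.

Run:
```python
from h import *
import pickle
def sub(a,rev=1): # subpixel dark dip
    w=np.clip(np.median(a)-a-10,0,None); return (w*np.arange(len(a))).sum()/w.sum()
g=pickle.load(open("w2.pkl","rb")); G=cv2.cvtColor(g["pixels"],cv2.COLOR_RGB2GRAY).astype(float)
C=cloud(g); print("gauge z",C[140,425],C[190,425])
us=np.arange(404,446,4); vs=np.array([156+sub(G[156:173,u]) for u in us]); print(vs.round(2))
P=plane(g,us,vs,.090); k=np.polyfit(P[:,0],P[:,1],1); print("line wrist: y at x=.666",np.polyval(k,.666),"slope",k[0],P[0],P[-1])
# cup rim
hsv=cv2.cvtColor(g["pixels"],cv2.COLOR_RGB2HSV)
m=((hsv[...,0]<12)|(hsv[...,0]>172))&(hsv[...,1]>120)
Q=C[m&(C[...,2]>.053)&(C[...,2]<.062)]; Q=Q[(abs(Q[:,0]-.58)<.03)&(abs(Q[:,1]-.067)<.03)];print("cup rim",len(Q),((Q.min(0)+Q.max(0))/2).round(4),np.ptp(Q,0).round(4))
f=pickle.load(open("top.pkl","rb")); F=cv2.cvtColor(f["pixels"],cv2.COLOR_RGB2GRAY).astype(float)
vs=np.arange(105,117); us=np.array([276+sub(F[v,276:291]) for v in vs]);P=plane(f,us,vs,.09);print("line top: y",np.median(P[:,1]),us.round(2))
# glass edge: band outer edge, threshold crossing at several rows
vs=np.arange(126,193,3); e=[]
for v in vs:
    a=np.diff(F[v,360:376]); e.append(360+np.argmin(a)+.5)
print(e); e=np.array(e)
Cf=cloud(f);G2=Cf[125:190,374:400]; ok=abs(G2[...,2]-.1)<.01; X=G2[ok]; print("glass z fit",ok.mean(),np.linalg.lstsq(np.c_[X-[.58,-.08,0]][:,:2].__class__(np.c_[X[:,0]-.58,X[:,1]+.08,np.ones(len(X))]) if 0 else np.c_[X[:,0]-.58,X[:,1]+.08,np.ones(len(X))],X[:,2],rcond=None)[0])
P=plane(f,e,vs,.0999);k=np.polyfit(P[:,0],P[:,1],1);print("edge y at .58",np.polyval(k,.58),"slope",k[0],"at .666",np.polyval(k,.666))
```

```text
gauge z [0.68256148 0.11506999 0.08882736] [0.6854903  0.07898973 0.09028964]
[164.01 164.04 164.2  164.26 164.24 164.25 164.23 164.27 164.23 164.28
 164.33]
line wrist: y at x=.666 0.09813940502266436 slope -0.011653838320428503 [0.66859386 0.09816613 0.09      ] [0.69749793 0.09777741 0.09      ]
cup rim 738 [0.5816 0.0671 0.0564] [0.0419 0.0427 0.0068]
line top: y 0.09876562693754026 [283.25 283.21 283.16 283.16 283.18 282.96 282.94 282.92 282.95 282.93
 282.93 282.73]
[np.float64(367.5), np.float64(366.5), np.float64(367.5), np.float64(367.5), np.float64(367.5), np.float64(367.5), np.float64(367.5), np.float64(366.5), np.float64(366.5), np.float64(366.5), np.float64(367.5), np.float64(365.5), np.float64(366.5), np.float64(366.5), np.float64(360.5), np.float64(366.5), np.float64(366.5), np.float64(366.5), np.float64(367.5), np.float64(367.5), np.float64(367.5), np.float64(367.5), np.float64(366.5)]
glass z fit 0.9976331360946745 [0.00171521 0.03030644 0.09971297]
edge y at .58 -0.07811173775801258 slope -0.025163755344838588 at .666 -0.08027582071766871
```

Emit:
send_rows(plan=[[[0,-0.0286,0,0,0],[0,-0.028,0,0,0],[0,-0.028,0,0,0],[0,-0.028,0,0,0],[0,-0.028,0,0,0],[0,-0.028,0,0,0],[0,0,0,0.01,0],[0,0,0,0.02,0]]])

```text
time: 9.58
eef_pos: [0.5815, -0.1042, 0.1913]
tool_rot: [0.711, 0.703, 0.001, 0.002]
ft_force: [-0.4, 1.4, 0.3]
opening: -0.0
```

Emit:
send_rows(plan=[[[0,0,0,0.02,0],[0,0,0,0.02,0],[0,0,0,0.015,0],[0,0,0,0.006,0],[0,0,0,0,0],[0,0,0,0,0],[0,0,0,0,0],[0,0,0,0,0]]])

```text
time: 10.25
eef_pos: [0.5814, -0.1011, 0.1303]
tool_rot: [0.71, 0.705, 0.001, 0.001]
ft_force: [0.1, 0.8, -0.5]
opening: -0.0002
```

```bash
python3 st.py
python3 - <<'E'
from h import *
f=grab("top");save(f,"t3.png",(220,85,420,225),4)
E
```

```text
10.25 [ 0.5814 -0.1011  0.1303] yaw of tool y vs world x -0.0071 [-0.27  0.5   0.45  1.89 -0.29  0.82  0.32] [ 0.1   0.75 -0.55] -0.0002
[[ 0.007  1.     0.002]
 [ 1.    -0.007 -0.   ]
 [-0.     0.002 -1.   ]]
```

View pics/t3.png

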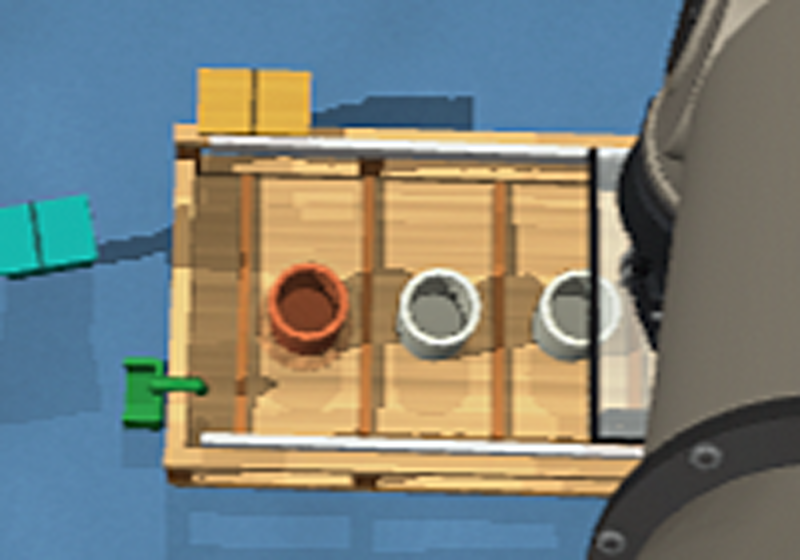

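The top view keeps both the edge (crop x≈592) and the line (253) clear of the arm, so it can guide the slide. I descend now.

Emit:
send_rows(plan=[[[0,0,0,0.006,0],[0,0,0,0.004,0],[0,0,0,0.003,0],[0,0,0,0.002,0],[0,0,0,0.001,0],[0,0,0,0,0],[0,0,0,0,0]]])

```text
time: 10.88
eef_pos: [0.5807, -0.1011, 0.1133]
tool_rot: [0.71, 0.705, -0.0, -0.0]
ft_force: [0.2, 0.2, -0.5]
opening: -0.0
```

Emit:
send_rows(plan=[[[0,0,0,0.001,0],[0,0,0,0.001,0],[0,0,0,0,0],[0,0,0,0,0]]])

```text
time: 11.22
eef_pos: [0.5807, -0.101, 0.1113]
tool_rot: [0.71, 0.705, 0.0, -0.0]
ft_force: [0.6, 0.7, 0.4]
opening: 0.0001
```

Emit:
send_rows(plan=[[[0,0,0,0.001,0],[0,0,0,0,0],[0,0,0,0,0]]])

```text
time: 11.47
eef_pos: [0.5807, -0.101, 0.1103]
tool_rot: [0.71, 0.705, 0.0, 0.0]
ft_force: [-0.7, 0.0, -0.5]
opening: -0.0002
```

Emit:
send_rows(plan=[[[0,0,0,0.001,0],[0,0,0,0,0],[0,0,0,0,0]]])

```text
time: 11.72
eef_pos: [0.5807, -0.101, 0.1095]
tool_rot: [0.71, 0.705, 0.0, 0.0]
ft_force: [-0.5, 0.8, 2.9]
opening: 0.0
```

Emit:
send_rows(plan=[[[0,0,0,0.001,0],[0,0,0,0,0],[0,0,0,0,0]]])

```text
time: 11.97
eef_pos: [0.5808, -0.101, 0.1087]
tool_rot: [0.71, 0.705, 0.0, 0.0]
ft_force: [-1.5, -0.0, 6.3]
opening: 0.0001
```

Emit:
send_rows(plan=[[[0,0,0,0.0007,0],[0,0,0,0,0],[0,0,0,0,0]]])

```text
time: 12.22
eef_pos: [0.5808, -0.101, 0.1082]
tool_rot: [0.71, 0.705, 0.0, -0.0]
ft_force: [-2.8, 0.2, 7.8]
opening: 0.0002
```

Emit:
send_rows(plan=[[[0,0.0005,0,0,0],[0,0.001,0,0,0],[0,0.0015,0,-4e-05,0],[0,0.002,0,-5e-05,0],[0,0.002,0,-5e-05,0],[0,0.002,0,-5e-05,0],[0,0.001,0,-3e-05,0],[0,0,0,0,0]]])

```text
time: 12.88
eef_pos: [0.5809, -0.0926, 0.1085]
tool_rot: [0.71, 0.704, -0.0, 0.001]
ft_force: [-2.2, -2.2, 7.8]
opening: -0.0002
```

```bash
cat > edge.py <<'E'
from h import *
import sys
s=r.state();f=grab("top");F=cv2.cvtColor(f["pixels"],cv2.COLOR_RGB2GRAY).astype(float)
def dip(a): 
    w=np.clip(np.median(a)-a-10,0,None); return (w*np.arange(len(a))).sum()/w.sum()
vs=np.arange(105,117);us=np.array([276+dip(F[v,276:291]) for v in vs]);L=plane(f,us,vs,.09);yl=np.median(L[:,1]);xl=.684
# edge: subpixel crossing light->dark on leading side of band, rows on the +x part
ys=[]
lo,hi=[int(a) for a in sys.argv[1:3]]
for v in np.arange(126,148):
    a=cv2.GaussianBlur(F[v:v+1],(3,1),0)[0][lo:hi]; i=np.argmin(a)
    if a[i]>90: continue
    b=np.max(a[max(0,i-5):i]) if i>1 else 0
    if b<110: continue
    t=(b+a[i])/2; j=i
    while j>0 and a[j]<t: j-=1
    u=lo+j+(a[j]-t)/(a[j]-a[j+1]); p=plane(f,u,v,.1); ys.append([p[0],p[1],u])
ys=np.array(ys); x,y,u=np.median(ys,0)
print("n",len(ys),"edge",x.round(4),y.round(4),"u",u.round(2),"std",ys[:,1].std().round(4),"line",yl.round(4),"remaining mm",1000*(yl-(y-.012*(xl-x))))
print(s["time"],s["eef_pos"].round(4),s["ft_force"].round(2))
E
python3 edge.py 340 376
```

```text
n 22 edge 0.624 -0.0806 u 367.51 std 0.0018 line 0.0988 remaining mm 180.02479627325863
12.8833 [ 0.5809 -0.0926  0.1085] [-2.21 -2.23  7.78]
```

```bash
sed -i 's/^s=r.state();f=grab("top")/import pickle\ns=r.state();f=pickle.load(open(sys.argv[3],"rb")) if len(sys.argv)>3 else grab("top")/' edge.py; python3 edge.py 340 376 top.pkl
```

```text
n 19 edge 0.6207 -0.0785 u 366.63 std 0.0002 line 0.0988 remaining mm 178.03475568242249
12.9333 [ 0.5809 -0.0927  0.1085] [-1.23 -3.55  6.64]
```

Emit:
send_rows(plan=[[[0,0.0005,0,0,0],[0,0.001,0,0,0],[0,0.0015,0,-4e-05,0],[0,0.002,0,-5e-05,0],[0,0.002,0,-5e-05,0],[0,0.002,0,-5e-05,0],[0,0.002,0,-5e-05,0],[0,0.002,0,-5e-05,0]]])

```text
time: 13.6
eef_pos: [0.5811, -0.0801, 0.1089]
tool_rot: [0.71, 0.704, -0.0, 0.001]
ft_force: [-2.0, -3.4, 7.1]
opening: -0.0004
```

```bash
python3 edge.py 340 376
```

```text
n 9 edge 0.6097 -0.0687 u 362.07 std 0.0036 line 0.0988 remaining mm 168.38778359895952
13.6 [ 0.5811 -0.0801  0.1089] [-2.03 -3.35  7.13]
```

Run:
```python
from h import *
F=cv2.cvtColor(grab("top")["pixels"],cv2.COLOR_RGB2GRAY)
for v in list(range(118,150,3))+[160,170,180,188,192,194]: print(v,F[v,345:376].tolist())
```

```text
118 [207, 207, 208, 209, 208, 208, 208, 208, 196, 174, 169, 171, 171, 172, 172, 173, 172, 173, 165, 157, 110, 118, 145, 109, 89, 91, 92, 122, 118, 92, 94]
121 [240, 239, 239, 239, 239, 239, 235, 231, 230, 229, 232, 211, 185, 187, 209, 219, 214, 215, 223, 164, 64, 130, 131, 88, 89, 100, 117, 120, 101, 92, 98]
124 [89, 90, 90, 89, 90, 91, 90, 95, 98, 99, 103, 95, 54, 5, 111, 175, 188, 187, 166, 94, 74, 124, 112, 87, 101, 105, 99, 96, 93, 94, 98]
127 [211, 209, 211, 170, 123, 121, 116, 111, 169, 163, 119, 104, 55, 9, 91, 142, 155, 107, 20, 36, 82, 134, 124, 82, 73, 73, 76, 86, 94, 98, 99]
130 [109, 82, 71, 76, 73, 73, 72, 71, 70, 77, 87, 81, 48, 8, 97, 129, 83, 16, 33, 39, 63, 90, 139, 148, 113, 97, 93, 92, 96, 99, 100]
133 [136, 117, 96, 155, 187, 183, 182, 183, 183, 184, 193, 156, 64, 7, 111, 103, 15, 25, 37, 41, 33, 60, 94, 145, 150, 108, 88, 92, 96, 100, 102]
136 [134, 117, 102, 152, 181, 176, 177, 177, 175, 179, 187, 152, 68, 14, 65, 61, 24, 29, 29, 37, 42, 33, 48, 67, 89, 135, 125, 90, 98, 101, 103]
139 [121, 119, 113, 166, 195, 190, 189, 188, 189, 190, 198, 159, 67, 11, 65, 60, 2
[... 686 characters left out ...]
06, 105, 89, 121, 155, 119, 43, 0, 160, 216, 227, 239, 241, 244, 215, 130, 88, 97, 101, 102, 105, 105, 106, 106, 108]
180 [134, 120, 108, 161, 191, 179, 168, 171, 172, 174, 183, 140, 43, 0, 177, 225, 215, 215, 226, 169, 81, 93, 99, 101, 103, 105, 106, 106, 107, 108, 108]
188 [138, 130, 119, 178, 207, 191, 183, 185, 187, 188, 197, 151, 44, 0, 172, 183, 133, 132, 107, 90, 102, 89, 61, 43, 37, 37, 36, 34, 43, 55, 58]
192 [141, 131, 121, 178, 207, 193, 184, 186, 186, 186, 195, 149, 46, 6, 120, 161, 144, 101, 51, 34, 37, 37, 42, 53, 58, 56, 78, 99, 81, 57, 52]
194 [91, 114, 121, 127, 134, 120, 109, 110, 111, 113, 116, 106, 59, 9, 38, 50, 38, 32, 36, 41, 55, 57, 59, 56, 57, 55, 51, 79, 89, 79, 80]
```

Emit:
send_rows(plan=[[[0,0.002,0,-2e-05,0],[0,0.0025,0,-5e-05,0],[0,0.0025,0,-5e-05,0],[0,0.0025,0,-5e-05,0],[0,0.0025,0,-5e-05,0],[0,0.0025,0,-5e-05,0],[0,0.0025,0,-5e-05,0],[0,0.0025,0,-5e-05,0]]])

```text
time: 14.37
eef_pos: [0.5813, -0.0605, 0.1093]
tool_rot: [0.71, 0.704, -0.0, 0.001]
ft_force: [-1.2, -3.7, 7.9]
opening: -0.0001
```

```bash
cat > edge.py <<'E'
from h import *
import sys,pickle
s=r.state();f=pickle.load(open(sys.argv[1],"rb")) if len(sys.argv)>1 else grab("top")
F=cv2.cvtColor(f["pixels"],cv2.COLOR_RGB2GRAY).astype(float)
def dip(a):
    w=np.clip(np.median(a)-a-10,0,None); return (w*np.arange(len(a))).sum()/w.sum()
vs=np.arange(105,117);us=np.array([276+dip(F[v,276:291]) for v in vs]);L=plane(f,us,vs,.09);yl=np.median(L[:,1])
z=.100+.02*max(0,s["eef_pos"][1]+.101); o=[]
for v in list(range(126,150))+list(range(176,192)):
    c=np.where(F[v,270:372]<25)[0]
    if not len(c): continue
    i=270+c[0]; b=F[v,i-5:i-2].mean()
    if b<130: continue
    t=b/2; j=i
    while F[v,j]<t: j-=1
    u=j+(F[v,j]-t)/(F[v,j]-F[v,j+1]); p=plane(f,u,v,z); o.append([p[0],p[1],u])
o=np.array(o); o=o[abs(o[:,2]-np.median(o[:,2]))<1.5]; rem=yl-(o[:,1]-.012*(.684-o[:,0]))
print("n",len(o),"u",np.median(o[:,2]).round(2),"edge",np.median(o[:,1]).round(4),"line",yl.round(4),"remaining mm",(1000*np.median(rem)).round(2),"sd",(1000*rem.std()).round(2))
print(s["time"],s["eef_pos"].round(4),s["ft_force"].round(2))
E
python3 edge.py top.pkl; python3 edge.py
```

```text
n 35 u 367.03 edge -0.0787 line 0.0988 remaining mm 178.51 sd 0.28
14.3667 [ 0.5813 -0.0605  0.1093] [-1.24 -3.69  7.9 ]
n 5 u 348.17 edge -0.0395 line 0.0988 remaining mm 138.91 sd 0.14
14.3667 [ 0.5813 -0.0605  0.1093] [-1.24 -3.69  7.9 ]
```

Emit:
send_rows(plan=[[[0,0.0025,0,-5e-05,0],[0,0.0025,0,-6e-05,0],[0,0.0025,0,-6e-05,0],[0,0.0025,0,-6e-05,0],[0,0.0025,0,-6e-05,0],[0,0.0025,0,-6e-05,0],[0,0.0025,0,-6e-05,0],[0,0.0025,0,-6e-05,0]]])

```text
time: 15.08
eef_pos: [0.5816, -0.0405, 0.1098]
tool_rot: [0.71, 0.704, -0.0, 0.001]
ft_force: [-0.9, -3.0, 7.0]
opening: 0.0005
```

Emit:
send_rows(plan=[[[0,0.0025,0,-5e-05,0],[0,0.0025,0,-6e-05,0],[0,0.0025,0,-6e-05,0],[0,0.0025,0,-6e-05,0],[0,0.0025,0,-6e-05,0],[0,0.0025,0,-6e-05,0],[0,0.0025,0,-6e-05,0],[0,0.0025,0,-6e-05,0]]])

```text
time: 15.75
eef_pos: [0.5819, -0.0204, 0.1103]
tool_rot: [0.71, 0.704, 0.0, 0.001]
ft_force: [-1.2, -4.4, 7.8]
opening: 0.0001
```

```bash
python3 edge.py
```

```text
n 9 u 327.93 edge 0.0033 line 0.0988 remaining mm 96.22 sd 0.41
15.75 [ 0.5819 -0.0204  0.1103] [-1.18 -4.37  7.83]
```

Emit:
send_rows(plan=[[[0,0.0025,0,-6e-05,0],[0,0.0025,0,-6e-05,0],[0,0.0025,0,-6e-05,0],[0,0.0025,0,-6e-05,0],[0,0.0025,0,-6e-05,0],[0,0.0025,0,-6e-05,0],[0,0.0025,0,-6e-05,0],[0,0.0025,0,-6e-05,0]]])

```text
time: 16.47
eef_pos: [0.5822, -0.0004, 0.1108]
tool_rot: [0.71, 0.704, 0.0, 0.001]
ft_force: [-1.0, -4.5, 7.4]
opening: -0.0
```

Emit:
send_rows(plan=[[[0,0.0025,0,-6e-05,0],[0,0.0025,0,-6e-05,0],[0,0.0025,0,-6e-05,0],[0,0.0025,0,-6e-05,0],[0,0.0025,0,-6e-05,0],[0,0.0025,0,-6e-05,0],[0,0.0025,0,-6e-05,0],[0,0.0025,0,-6e-05,0]]])

```text
time: 17.13
eef_pos: [0.5824, 0.0196, 0.1113]
tool_rot: [0.71, 0.704, 0.0, 0.001]
ft_force: [-0.9, -4.9, 7.0]
opening: 0.0001
```

Emit:
send_rows(plan=[[[0,0.0025,0,-6e-05,0],[0,0.0025,0,-6e-05,0],[0,0.0025,0,-6e-05,0],[0,0.0025,0,-6e-05,0],[0,0.0025,0,-6e-05,0],[0,0.0025,0,-6e-05,0],[0,0.0025,0,-6e-05,0],[0,0.0025,0,-6e-05,0]]])

```text
time: 17.8
eef_pos: [0.5827, 0.0397, 0.1118]
tool_rot: [0.71, 0.704, 0.0, 0.001]
ft_force: [0.2, -3.7, 7.7]
opening: -0.0001
```

```bash
python3 edge.py
```

```text
n 1 u 268.39 edge 0.1273 line 0.0915 remaining mm -33.83 sd 0.0
17.8 [0.5827 0.0397 0.1118] [ 0.21 -3.65  7.71]
```

Run:
```python
from h import *
f=grab("top");save(f,"t4.png",(230,85,400,205),4)
f=grab("wrist");save(f,"w4.png")
```

View pics/t4.png

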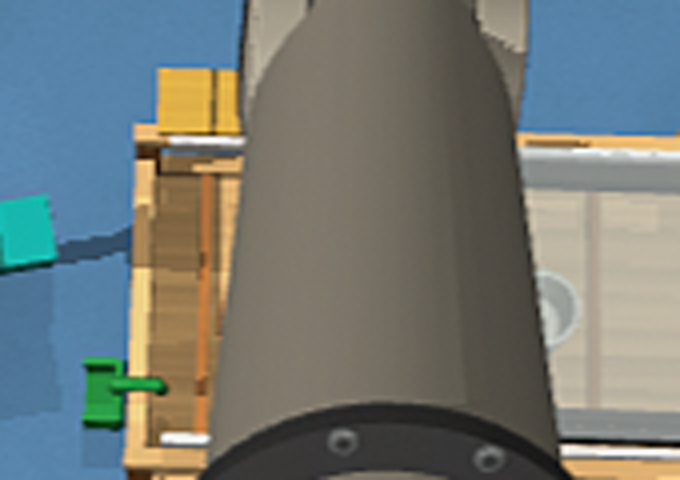

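View pics/w4.png

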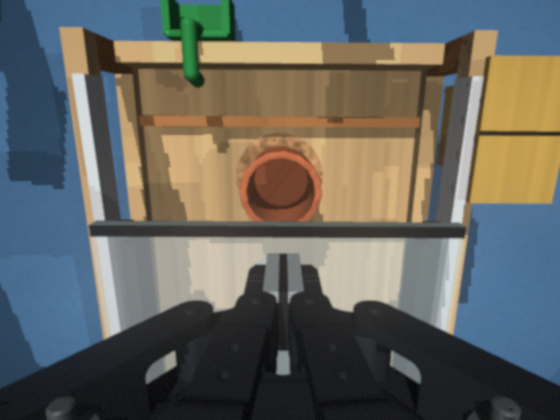

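The wrist view shows both the glass edge (row ~222) and the scribed line (row ~133, columns 480–560). I'll use it for the final approach.

```bash
cat > we.py <<'E'
from h import *
s=r.state();f=grab("wrist");F=cv2.cvtColor(f["pixels"],cv2.COLOR_RGB2GRAY).astype(float)
print("cam",f["W"][:3,3].round(4),"axis",f["W"][:3,2].round(3),s["time"],s["eef_pos"].round(4),s["ft_force"].round(2))
zt=s["eef_pos"][2]-.011+max(0,s["ft_force"][2])/4000+.0005
P0=plane(f,*np.array([[150.,300,430],[222.]*3]),zt)
# line: dark dip inside brass
H=cv2.cvtColor(f["pixels"],cv2.COLOR_RGB2HSV); br=(H[...,0]>17)&(H[...,0]<25)&(H[...,1]>150)&(H[...,2]>150)
br[:, :470]=0; v,u=np.where(br); c=range(max(u.min()+8,485),556,6); L=[]
for k in c:
    col=np.where(br[:,k])[0]; a=F[col.min()+5:col.max()-4,k]; w=np.clip(np.median(a)-a-12,0,None); L.append(plane(f,float(k),col.min()+5+(w*np.arange(len(a))).sum()/w.sum(),.09))
L=np.array(L); print("gauge rows",v.min(),v.max(),"line",np.median(L,0).round(4),"sd",L[:,1].std().round(5))
E=[];B=[]
for k in list(range(105,225,6))+list(range(330,440,6)):
    a=F[:,k]; 
    rows=[i for i in range(60,300) if a[i:i+4].max()<75 and a[i-6:i-3].mean()>100]
    if not rows: continue
    i=rows[0]; b=a[i-6:i-3].mean(); t=(b+a[i+2])/2; j=i+2
    while a[j]<t: j-=1
    E.append(plane(f,float(k),j+(a[j]-t)/(a[j]-a[j+1]),zt)); 
    j2=i+3
    while a[j2]<90 and j2<400: j2+=1
    B.append([j,j2])
E=np.array(E); m=abs(E[:,1]-np.median(E[:,1]))<.002; E=E[m]; k=np.polyfit(E[:,0],E[:,1],1)
print("band rows",np.median(B,0),"n",len(E),"edge slope",k[0].round(4),"zt",zt.round(4))
xl=np.median(L[:,0]); print("REMAINING mm",1000*(np.median(L[:,1])-np.polyval(k,xl)), "w/ yaw .012",1000*(np.median(L[:,1])-np.median(E[:,1]+.012*E[:,0])+.012*xl))
E
python3 we.py; python3 -c "
import cv2;F=cv2.imread('pics/w4.png',0);print(F[212:245,200].tolist(),F[212:245,400].tolist())"
```

```text
cam [0.5832 0.106  0.2432] axis [-0.    -0.26  -0.965] 17.95 [0.5827 0.0404 0.1118] [-0.07 -3.03  7.34]
gauge rows 58 198 line [0.6814 0.0979 0.09  ] sd 0.00012
band rows [63. 72.] n 34 edge slope -0.0133 zt 0.1031
REMAINING mm -24.80671125179505 w/ yaw .012 -24.953257508307814
[156, 158, 157, 156, 156, 157, 156, 150, 135, 116, 103, 100, 93, 82, 67, 60, 57, 58, 57, 58, 59, 58, 57, 64, 95, 136, 166, 181, 190, 193, 192, 192, 192] [168, 167, 167, 168, 166, 169, 168, 169, 168, 157, 133, 108, 98, 92, 77, 63, 54, 52, 50, 49, 52, 51, 49, 51, 58, 92, 135, 158, 167, 174, 184, 194, 195]
```

```bash
python3 - <<'E'
t=open('we.py').read()
i=t.index("E=[];B=[]")
open('we.py','w').write(t[:i]+'''import sys
r0=int(sys.argv[1]); A=[];Fm=[];D=[]
def cross(a,i,t,d):
    while (a[i]-t)*(a[i+d]-t)>0: i+=d
    return i+d*(a[i]-t)/(a[i]-a[i+d])
for k in list(range(125,222,6))+list(range(345,430,6)):
    a=F[:,k]; i=r0+np.argmin(np.convolve(a[r0-4:r0+29],np.ones(9)/9,'valid')) # middle of the darkest 9 rows
    fl=a[i-2:i+3].mean(); bg=a[i-20:i-11].mean()
    if bg<125: continue
    top=cross(a,i,fl+.5*(102-fl),-1); low=cross(a,i,.5*(102+bg),-1); rear=cross(a,i,.5*(fl+a[i+10:i+14].mean()),1)
    D.append([low,top,rear])
    A.append(plane(f,float(k),top,zt)); Fm.append([plane(f,float(k),low,zt-.006)[1],plane(f,float(k),rear,zt)[1]+.005])
A=np.array(A);Fm=np.array(Fm); x=A[:,0]; xl=np.median(L[:,0]); yl=np.median(L[:,1])
print("rows low/top/rear",np.median(D,0).round(2),"n",len(A),"zt",zt.round(4),"slope",np.polyfit(x,A[:,1],1)[0].round(4))
for n,y in (("top edge",A[:,1]),("lower edge",Fm[:,0]),("band rear+5",Fm[:,1])): print(n,"REMAINING mm",(1000*(yl-np.median(y-.012*(xl-x)))).round(2),"sd",(1000*(y+.012*x).std()).round(2))
''')
E
python3 we.py 228
```

```text
cam [0.5832 0.1059 0.2432] axis [-0.    -0.26  -0.966] 18.0 [0.5827 0.0404 0.1118] [-1.06 -2.61  8.08]
gauge rows 58 199 line [nan nan nan] sd nan
rows low/top/rear [220.72 222.63 237.37] n 22 zt 0.1033 slope -0.0147
top edge REMAINING mm nan sd 0.22
lower edge REMAINING mm nan sd 0.21
band rear+5 REMAINING mm nan sd 0.06we.py:10: RuntimeWarning: invalid value encountered in scalar divide
  col=np.where(br[:,k])[0]; a=F[col.min()+5:col.max()-4,k]; w=np.clip(np.median(a)-a-12,0,None); L.append(plane(f,float(k),col.min()+5+(w*np.arange(len(a))).sum()/w.sum(),.09))
```

```bash
sed -i 's/np.median(L/np.nanmedian(L/g; s/L\[:,1\].std/np.nanstd(L[:,1]).__class__(np.nanstd(L[:,1])).round/; s/\.round()\.round(5)/.round(5)/' we.py; python3 we.py 228 2>/dev/null
```

```text
cam [0.5832 0.1059 0.2432] axis [-0.    -0.26  -0.966] 18.05 [0.5827 0.0404 0.1118] [-0.45 -3.25  7.37]
gauge rows 57 197 line [0.6843 0.0979 0.09  ] sd 0.00012
rows low/top/rear [220.7  222.74 237.52] n 21 zt 0.1031 slope -0.018
top edge REMAINING mm 35.39 sd 0.32
lower edge REMAINING mm 36.32 sd 0.19
band rear+5 REMAINING mm 36.68 sd 0.07
```

Emit:
send_rows(plan=[[[0,0.001,0,-2e-05,0],[0,0.0015,0,-4e-05,0],[0,0.0025,0,-6e-05,0],[0,0.0025,0,-6e-05,0],[0,0.0025,0,-6e-05,0],[0,0.0025,0,-6e-05,0],[0,0.002,0,-5e-05,0],[0,0.0015,0,-4e-05,0]]])

```text
time: 18.77
eef_pos: [0.5829, 0.0559, 0.1122]
tool_rot: [0.71, 0.704, 0.0, 0.001]
ft_force: [-0.6, -3.9, 7.3]
opening: -0.0003
```

Emit:
send_rows(plan=[[[0,0.0015,0,-4e-05,0],[0,0.002,0,-5e-05,0],[0,0.002,0,-5e-05,0],[0,0.002,0,-5e-05,0],[0,0.0015,0,-3e-05,0],[0,0.001,0,-2e-05,0],[0,0,0,0,0],[0,0,0,0,0]]])

```text
time: 19.43
eef_pos: [0.583, 0.0661, 0.1124]
tool_rot: [0.71, 0.704, 0.001, 0.001]
ft_force: [-0.5, -2.1, 7.2]
opening: 0.0001
```

```bash
python3 we.py 228 2>/dev/null
```

```text
cam [0.5836 0.1317 0.2438] axis [-0.    -0.261 -0.965] 19.4333 [0.583  0.0661 0.1124] [-0.51 -2.06  7.24]
gauge rows 127 236 line [0.6855 0.0978 0.09  ] sd 0.00012
rows low/top/rear [220.94 226.06 237.23] n 26 zt 0.1037 slope -0.0159
top edge REMAINING mm 11.04 sd 0.2
lower edge REMAINING mm 10.73 sd 0.38
band rear+5 REMAINING mm 10.82 sd 0.07
```

Emit:
send_rows(plan=[[[0,0.0005,0,0,0],[0,0.001,0,-2e-05,0],[0,0.0015,0,-4e-05,0],[0,0.002,0,-5e-05,0],[0,0.0015,0,-4e-05,0],[0,0.0015,0,-4e-05,0],[0,0.001,0,-2e-05,0],[0,0,0,0,0]]])

```text
time: 20.15
eef_pos: [0.5832, 0.0751, 0.1127]
tool_rot: [0.71, 0.704, 0.001, 0.001]
ft_force: [-0.9, -3.2, 7.4]
opening: 0.0002
```

```bash
python3 we.py 228 2>/dev/null
python3 - <<'E'
from h import *
save(grab("wrist"),"w5.png",(300,120,560,300),3)
E
```

```text
cam [0.5837 0.1407 0.244 ] axis [ 0.    -0.261 -0.965] 20.15 [0.5832 0.0751 0.1127] [-0.9  -3.22  7.44]
gauge rows 149 249 line [0.6801 0.098  0.09  ] sd 0.00014
rows low/top/rear [220.78 222.41 237.15] n 25 zt 0.104 slope -0.0125
top edge REMAINING mm 0.72 sd 0.21
lower edge REMAINING mm 1.8 sd 0.27
band rear+5 REMAINING mm 1.89 sd 0.07
```

View pics/w5.png

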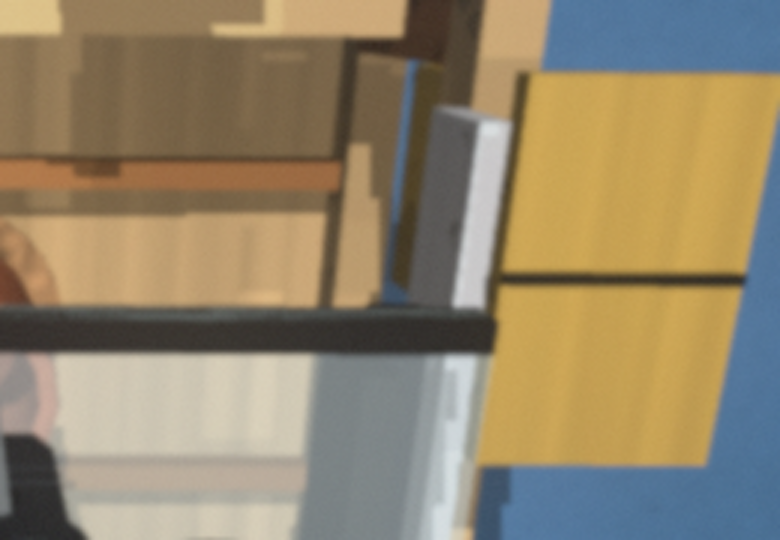

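Emit:
send_rows(plan=[[[0,0.0004,0,0,0],[0,0.0004,0,-2e-05,0],[0,0.0004,0,0,0],[0,0,0,0,0],[0,0,0,0,0],[0,0,0,0,0]]])

```text
time: 20.75
eef_pos: [0.5832, 0.0761, 0.1127]
tool_rot: [0.71, 0.704, 0.001, 0.001]
ft_force: [-0.5, -4.0, 7.5]
opening: -0.0002
```

```bash
python3 we.py 228 2>/dev/null
```

```text
cam [0.5837 0.1417 0.2441] axis [-0.    -0.261 -0.965] 20.75 [0.5832 0.0761 0.1127] [-0.51 -4.02  7.49]
```

Emit:
send_rows(plan=[[[0,-0.0003,0,-0.001,0],[0,0,0,-0.003,0],[0,0,0,-0.01,0],[0,0,0,-0.02,0],[0,0,0,-0.03,0],[0,0,0,-0.03,0],[0,0,0,-0.02,0],[0,0,0,0,0]]])

```text
time: 21.47
eef_pos: [0.5843, 0.0778, 0.2307]
tool_rot: [0.71, 0.705, 0.003, 0.002]
ft_force: [-0.2, 0.5, 0.1]
opening: 0.0003
```

Emit:
send_rows(plan=[[[0,-0.03,0,-0.01,0],[0,-0.035,0,0,0],[0,-0.035,0,0,0],[0,-0.035,0,0,0],[0,-0.035,0,0,0],[0,-0.035,0,0,0],[0,-0.03,0,0,0],[0,0,0,0,0]]])

```text
time: 22.13
eef_pos: [0.5783, -0.1655, 0.2359]
tool_rot: [0.713, 0.701, -0.002, 0.001]
ft_force: [0.8, -0.6, 0.4]
opening: 0.0002
```

```bash
python3 st.py
python3 - <<'E'
from h import *
import pickle
f=grab("top");pickle.dump(f,open("t6.pkl","wb"));save(f,"t6.png",(230,85,360,205),5)
E
python3 edge.py t6.pkl
```

```text
22.1333 [ 0.5783 -0.1655  0.2359] yaw of tool y vs world x -0.0163 [-0.26  0.4   0.56  1.77 -0.24  1.04  0.38] [ 0.81 -0.56  0.36] 0.0002
[[ 0.016  1.    -0.001]
 [ 1.    -0.016 -0.004]
 [-0.004 -0.    -1.   ]]
n 7 u 282.07 edge 0.0988 line 0.0987 remaining mm 2.02 sd 0.08
22.1833 [ 0.5789 -0.1618  0.2356] [ 0.93  0.24 -0.15]
```

View pics/t6.png

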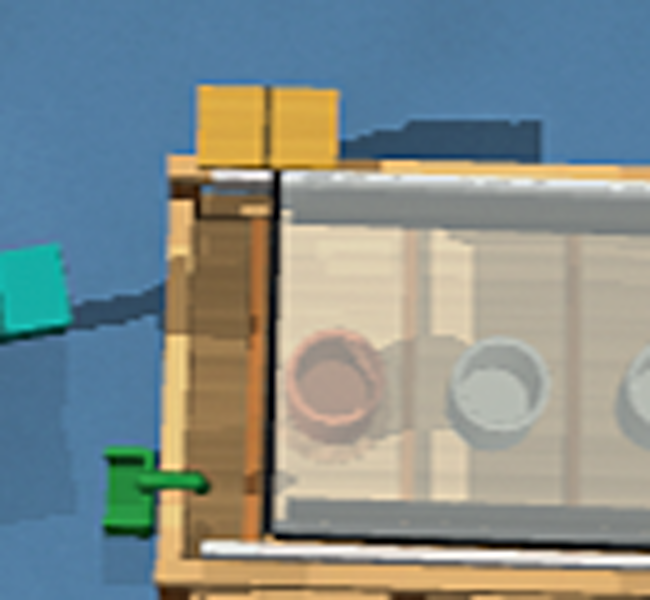

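Run:
```python
from h import *
import pickle
f=pickle.load(open("t6.pkl","rb"));F=cv2.cvtColor(f["pixels"],cv2.COLOR_RGB2GRAY)
for v in list(range(104,119,3))+[121,123,125,128,132,140,150,160,170,180,188]: print(v,F[v,276:294].tolist())
g=pickle.load(open("top.pkl","rb"));G=cv2.cvtColor(g["pixels"],cv2.COLOR_RGB2GRAY)
print(*[(v,G[v,360:374].tolist()) for v in (128,145,180)])
```

```text
104 [172, 172, 171, 170, 171, 176, 155, 87, 132, 176, 170, 168, 168, 168, 169, 168, 169, 169]
107 [171, 171, 172, 171, 173, 176, 157, 106, 144, 179, 174, 174, 173, 173, 173, 174, 174, 175]
110 [172, 172, 171, 170, 171, 176, 138, 85, 144, 176, 170, 169, 170, 170, 170, 170, 169, 169]
113 [176, 176, 175, 175, 177, 183, 143, 85, 150, 183, 177, 177, 176, 176, 176, 176, 176, 175]
116 [175, 176, 175, 175, 177, 182, 140, 111, 163, 181, 175, 175, 175, 174, 174, 174, 173, 173]
121 [98, 98, 102, 108, 98, 99, 111, 103, 60, 0, 155, 203, 194, 193, 184, 172, 169, 177]
123 [102, 99, 101, 88, 78, 84, 87, 70, 32, 5, 113, 146, 139, 138, 138, 135, 133, 134]
125 [95, 94, 91, 87, 86, 87, 89, 94, 65, 6, 111, 147, 137, 133, 134, 133, 133, 134]
128 [50, 48, 58, 65, 85, 99, 91, 63, 26, 1, 142, 183, 146, 123, 126, 125, 126, 126]
132 [100, 100, 100, 99, 111, 122, 120, 86, 30, 37, 171, 215, 205, 204, 205, 204, 204, 204]
140 [97, 98, 98, 91, 109, 124, 118, 79, 18, 77, 180, 210, 202, 202, 201, 200, 201, 201]
150 [103, 102, 104, 95, 70, 103, 119, 70, 1, 127, 197, 210, 205, 204, 204, 206, 206, 207]
160 [120, 120, 120, 124, 132, 136, 112, 54, 2, 160, 193, 185, 175, 148, 153, 162, 161, 160]
170 [117, 117, 118, 126, 132, 128, 95, 35, 37, 160, 198, 190, 175, 160, 159, 158, 157, 155]
180 [109, 110, 103, 92, 84, 91, 73, 19, 67, 148, 173, 166, 165, 184, 198, 195, 196, 194]
188 [122, 121, 126, 135, 142, 126, 69, 7, 86, 177, 193, 150, 126, 128, 128, 129, 129, 129]
(128, [191, 188, 187, 187, 188, 194, 164, 83, 6, 85, 130, 135, 134, 133]) (145, [178, 177, 179, 178, 179, 184, 167, 95, 1, 83, 185, 217, 210, 208]) (180, [171, 172, 171, 173, 174, 180, 163, 94, 2, 84, 186, 217, 211, 209])
```

Emit:
send_rows(plan=[[[0,0.02,0,0,0],[0,0.035,0,0,0],[0,0.035,0,0,0],[0,0.035,0,0,0],[0,0.035,0,0,0],[0,0.025,0,0,0],[0,0.01,0,0,0],[0,0,0,0,0]]])

```text
time: 22.85
eef_pos: [0.5811, 0.0421, 0.2351]
tool_rot: [0.707, 0.707, -0.0, -0.001]
ft_force: [-0.6, -0.5, -1.5]
opening: 0.0002
```

Emit:
send_rows(plan=[[[0,0,0,0,0],[0,0,0,0,0],[0,0,0,0,0]]])

```text
time: 23.1
eef_pos: [0.5815, 0.0351, 0.2358]
tool_rot: [0.711, 0.703, -0.0, 0.0]
ft_force: [-0.2, 0.1, -0.9]
opening: 0.0
```

```bash
python3 st.py
python3 - <<'E'
from h import *
import pickle
f=grab("wrist");pickle.dump(f,open("w7.pkl","wb"));save(f,"w7.png");print(f["F"],f["W"][:3,3])
E
```

```text
23.1 [0.5815 0.0351 0.2358] yaw of tool y vs world x -0.0102 [-0.57  0.36  0.52  1.82 -0.2   1.02  0.02] [-0.18  0.12 -0.88] 0.0
[[ 0.01   1.     0.   ]
 [ 1.    -0.01  -0.001]
 [-0.001  0.    -1.   ]]
360.11912131779087 [0.58253578 0.1006251  0.36719081]
```

View pics/w7.png

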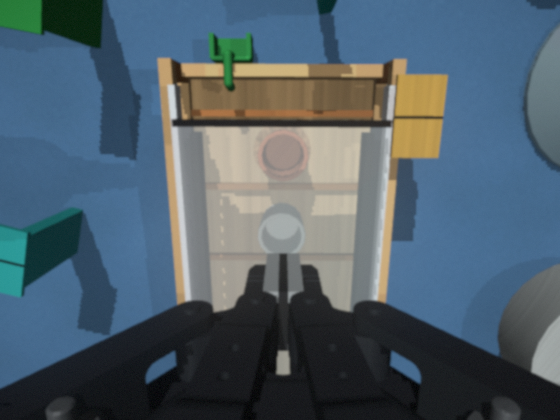

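Run:
```python
from h import *
import pickle
f=pickle.load(open("w7.pkl","rb"));F=cv2.cvtColor(f["pixels"],cv2.COLOR_RGB2GRAY).astype(float)
for u in (190,230,300,340,370,385): print(u,F[112:132,u].astype(int).tolist())
for u in (405,430): print(u,F[108:126,u].astype(int).tolist())
def half(a,i,t,d):
    while (a[i]-t)*(a[i+d]-t)>0:i+=d
    return i+d*(a[i]-t)/(a[i]-a[i+d])
A=[]
for u in range(196,372,4):
    a=F[:,u]; i=114+np.argmin(a[114:130]); b=a[i-5:i-2].max(); c=a[i+3:i+7].max()
    if b<70: continue
    fr=half(a,i,(a[i]+b)/2,-1); re=half(a,i,(a[i]+c)/2,1)
    A.append(np.r_[plane(f,float(u),fr,.1045)[:2],plane(f,float(u),re,.1045)[1],fr,re])
A=np.array(A); L=[]
for u in range(400,440,4):
    a=F[108:127,u]; w=np.clip(np.median(a)-a-12,0,None); L.append(np.r_[plane(f,float(u),108+(w*np.arange(19)).sum()/w.sum(),.09)[:2]])
L=np.array(L); xl,yl=np.median(L,0); print(np.median(L,0),L[:,1].std())
for n,y in (("front",A[:,1]),("rear+5",A[:,2]+.005)):
    k=np.polyfit(A[:,0],y,1); print(n,"remaining",1000*(yl-np.median(y-.0125*(xl-A[:,0]))),"slope",k[0],"fit-based",1000*(yl-np.polyval(k,xl)))
print("band mm",1000*np.median(A[:,1]-A[:,2]))
```

```text
190 [81, 81, 81, 81, 80, 78, 67, 54, 42, 34, 35, 34, 38, 51, 83, 111, 123, 128, 128, 126]
230 [125, 126, 123, 122, 111, 100, 90, 71, 50, 38, 41, 38, 41, 56, 107, 155, 180, 188, 189, 188]
300 [123, 123, 124, 121, 115, 108, 96, 77, 53, 39, 41, 41, 38, 51, 95, 144, 169, 176, 176, 175]
340 [109, 108, 109, 109, 104, 99, 90, 77, 59, 48, 41, 43, 43, 53, 83, 132, 165, 182, 185, 185]
370 [108, 108, 107, 105, 104, 96, 90, 78, 61, 48, 43, 41, 42, 49, 72, 110, 138, 147, 146, 144]
385 [85, 85, 89, 89, 93, 96, 92, 81, 64, 51, 44, 42, 44, 50, 75, 118, 150, 163, 167, 169]
405 [156, 156, 157, 158, 156, 156, 149, 129, 93, 77, 100, 133, 150, 156, 157, 157, 157, 158]
430 [159, 160, 159, 161, 160, 159, 151, 132, 96, 70, 93, 132, 155, 160, 160, 161, 159, 159]
[0.68294117 0.09807141] 0.00014958453302566128
front remaining 1.9228376880599667 slope -0.01388652622215537 fit-based 2.068792877062506
rear+5 remaining 1.60041510681444 slope -0.01327362198597344 fit-based 1.6771173618128354
band mm 4.660886938258363
```

Emit:
send_rows(plan=[[[0,0.0135,0,0.005,0],[0,0.0135,0,0.02,0],[0,0.0135,0,0.025,0],[0,0,0,0.025,0],[0,0,0,0.025,0],[0,0,0,0.013,0],[0,0,0,0.004,0],[0,0,0,0,0]]])

```text
time: 23.82
eef_pos: [0.5815, 0.0777, 0.1179]
tool_rot: [0.71, 0.704, -0.001, -0.0]
ft_force: [-0.3, 1.0, 1.4]
opening: 0.0003
```

Emit:
send_rows(plan=[[[0,0,0,0,0],[0,0,0,0,0],[0,0,0,0,0]]])

```text
time: 24.07
eef_pos: [0.5829, 0.0779, 0.1201]
tool_rot: [0.71, 0.704, 0.001, 0.001]
ft_force: [-0.5, 0.3, 0.8]
opening: 0.0001
```

Emit:
send_rows(plan=[[[0,-0.001,0,0.002,0],[0,0,0,0.002,0],[0,0,0,0.0012,0],[0,0,0,0.001,0],[0,0,0,0,0],[0,0,0,0,0],[0,0,0,0,0]]])

```text
time: 24.65
eef_pos: [0.5823, 0.0768, 0.1131]
tool_rot: [0.71, 0.705, 0.0, 0.0]
ft_force: [-1.9, -0.7, 5.9]
opening: 0.0001
```

Emit:
send_rows(plan=[[[0,0,0,0.0005,0],[0,0,0,0.0005,0],[0,0,0,0,0],[0,0,0,0,0]]])

```text
time: 24.98
eef_pos: [0.5823, 0.0769, 0.1124]
tool_rot: [0.71, 0.705, 0.0, 0.0]
ft_force: [-1.8, -0.6, 9.8]
opening: 0.0001
```

```bash
sed -i 's/F\[:,k\]; i=r0+np.argmin/F[:,k]; i=r0+np.argmin/; s/    while (a\[i\]-t)\*(a\[i+d\]-t)>0: i+=d/    while 5<i<410 and (a[i]-t)*(a[i+d]-t)>0: i+=d/' we.py; python3 we.py 229 2>&1 | grep -v Warn
```

```text
return _methods._mean(a, axis=axis, dtype=dtype,
  ret = ret.dtype.type(ret / rcount)
  col=np.where(br[:,k])[0]; a=F[col.min()+5:col.max()-4,k]; w=np.clip(np.median(a)-a-12,0,None); L.append(plane(f,float(k),col.min()+5+(w*np.arange(len(a))).sum()/w.sum(),.09))
cam [0.583  0.1423 0.2439] axis [-0.002 -0.259 -0.966] 24.9833 [0.5823 0.0769 0.1124] [-1.76 -0.59  9.83]
gauge rows 155 251 line [0.6877 0.0978 0.09  ] sd 8e-05
rows low/top/rear [223.05 225.4  239.24] n 23 zt 0.1044 slope -0.0152
top edge REMAINING mm -0.31 sd 0.16
lower edge REMAINING mm 0.64 sd 0.14
band rear+5 REMAINING mm 0.67 sd 0.05
```

Emit:
send_rows(plan=[[[0,0.0004,0,0,0],[0,0.0004,0,0,0],[0,0.0004,0,-2e-05,0],[0,0.0004,0,0,0],[0,0.0004,0,0,0],[0,0.0004,0,-2e-05,0],[0,0,0,0,0],[0,0,0,0,0]]])

```text
time: 25.7
eef_pos: [0.5823, 0.0777, 0.1124]
tool_rot: [0.71, 0.704, -0.0, 0.001]
ft_force: [-2.3, -3.7, 8.7]
opening: -0.0001
```

```bash
python3 we.py 229 2>&1 | grep -v Warn
```

```text
return _methods._mean(a, axis=axis, dtype=dtype,
  ret = ret.dtype.type(ret / rcount)
  col=np.where(br[:,k])[0]; a=F[col.min()+5:col.max()-4,k]; w=np.clip(np.median(a)-a-12,0,None); L.append(plane(f,float(k),col.min()+5+(w*np.arange(len(a))).sum()/w.sum(),.09))
cam [0.5831 0.1433 0.2438] axis [-0.002 -0.261 -0.965] 25.7 [0.5823 0.0777 0.1124] [-2.3  -3.73  8.67]
gauge rows 154 246 line [0.6847 0.0979 0.09  ] sd 9e-05
rows low/top/rear [223.06 224.82 239.32] n 23 zt 0.1041 slope -0.0111
top edge REMAINING mm -1.11 sd 0.09
lower edge REMAINING mm -0.04 sd 0.11
band rear+5 REMAINING mm 0.07 sd 0.06
```

The press-pose reading is biased about 0.7 mm low, because the glass sinks about 2 mm under the fingertips. The near-vertical views are more reliable, so I nudge about 0.9 mm more.

Emit:
send_rows(plan=[[[0,0.0003,0,0,0],[0,0.0003,0,0,0],[0,0.0003,0,-2e-05,0],[0,0,0,0,0],[0,0,0,0,0],[0,0,0,0,0]]])

```text
time: 26.25
eef_pos: [0.5823, 0.0786, 0.1124]
tool_rot: [0.71, 0.704, -0.0, 0.001]
ft_force: [-1.9, -3.6, 8.1]
opening: 0.0
```

Emit:
send_rows(plan=[[[0,0,0,-0.001,0],[0,0,0,-0.003,0],[0,0,0,-0.01,0],[0,-0.01,0,-0.02,0],[0,-0.015,0,-0.03,0],[0,-0.015,0,-0.03,0],[0,0,0,-0.028,0],[0,0,0,0,0]]])

```text
time: 26.92
eef_pos: [0.5848, 0.0391, 0.2399]
tool_rot: [0.71, 0.704, 0.004, 0.003]
ft_force: [0.8, 0.7, 0.2]
opening: 0.0
```

Emit:
send_rows(plan=[[[0,0,0,0,0],[0,0,0,0,0],[0,0,0,0,0]]])

```text
time: 27.17
eef_pos: [0.5808, 0.0409, 0.2324]
tool_rot: [0.709, 0.705, -0.001, -0.001]
ft_force: [0.3, -0.0, -0.1]
opening: -0.0003
```

```bash
python3 st.py
python3 - <<'E'
from h import *
f=grab("wrist");F=cv2.cvtColor(f["pixels"],cv2.COLOR_RGB2GRAY).astype(float);print(f["W"][:3,3])
H=cv2.cvtColor(f["pixels"],cv2.COLOR_RGB2HSV)
def half(a,i,t,d):
    while 5<i<410 and (a[i]-t)*(a[i+d]-t)>0:i+=d
    return i+d*(a[i]-t)/(a[i]-a[i+d])
br=(H[...,0]>17)&(H[...,0]<25)&(H[...,1]>150)&(H[...,2]>150);br[:,:400]=0;br[:40]=0;br[200:]=0
L=[]
for u in range(404,440,4):
    c=np.where(br[:,u])[0]; a=F[c.min()+8:c.max()-7,u]; w=np.clip(np.median(a)-a-12,0,None); v=c.min()+8+(w*np.arange(len(a))).sum()/w.sum(); L.append(np.r_[plane(f,float(u),v,.09)[:2],v])
L=np.array(L);xl,yl,vl=np.median(L,0);v0=int(vl);A=[]
for u in range(196,372,4):
    a=F[:,u]; i=v0-4+np.argmin(a[v0-4:v0+13]); b=a[i-6:i-3].max(); c=a[i+3:i+7].max()
    if b<70: continue
    fr=half(a,i,(a[i]+b)/2,-1); re=half(a,i,(a[i]+c)/2,1)
    A.append(np.r_[plane(f,float(u),fr,.1045)[:2],plane(f,float(u),re,.1045)[1],fr,re])
A=np.array(A);print("line",xl,yl,vl,"rows",np.median(A[:,3:],0),len(A))
for n,y in (("front",A[:,1]),("rear+5",A[:,2]+.005)): print(n,"remaining",1000*(yl-np.median(y-.0125*(xl-A[:,0]))))
C=cloud(f)
E
```

```text
27.1667 [0.5808 0.0409 0.2324] yaw of tool y vs world x -0.0059 [-0.58  0.36  0.51  1.82 -0.21  1.01  0.01] [ 0.27 -0.03 -0.07] -0.0003
[[ 0.006  1.    -0.002]
 [ 1.    -0.006 -0.   ]
 [-0.    -0.002 -1.   ]]
[0.58177164 0.10640063 0.36384125]<stdin>:10: RuntimeWarning: invalid value encountered in scalar divide
Traceback (most recent call last):
ValueError: zero-size array to reduction operation minimum which has no identity
```

Run:
```python
from h import *
f=grab("wrist");F=cv2.cvtColor(f["pixels"],cv2.COLOR_RGB2GRAY).astype(float)
save(f,"w8.png",(150,50,470,270),2.4)
def half(a,i,t,d):
    while 5<i<410 and (a[i]-t)*(a[i+d]-t)>0:i+=d
    return i+d*(a[i]-t)/(a[i]-a[i+d])
L=[]
for u in range(400,440,3):
    a=F[105:145,u]; w=np.clip(np.median(a)-a-15,0,None); i=np.argmin(a); s=slice(max(i-4,0),i+5)
    if 130<np.median(a)<170: L.append(np.r_[plane(f,float(u),105+(w[s]*np.arange(40)[s]).sum()/w[s].sum(),.09)[:2],105+i])
L=np.array(L); xl,yl,vl=np.median(L,0); v0=int(vl); A=[]; print(len(L),L[:,2])
for u in range(196,372,4):
    a=F[:,u]; i=v0-4+np.argmin(a[v0-4:v0+13]); b=a[i-6:i-3].max(); c=a[i+3:i+7].max()
    if b<70: continue
    fr=half(a,i,(a[i]+b)/2,-1); re=half(a,i,(a[i]+c)/2,1)
    A.append(np.r_[plane(f,float(u),fr,.1045)[:2],plane(f,float(u),re,.1045)[1],fr,re])
A=np.array(A);print("line",xl,yl,vl,"rows",np.median(A[:,3:],0),len(A))
for n,y in (("front",A[:,1]),("rear+5",A[:,2]+.005)): print(n,"remaining",1000*(yl-np.median(y-.0125*(xl-A[:,0]))))
```

```text
14 [125. 125. 125. 126. 126. 126. 126. 126. 126. 126. 126. 126. 126. 126.]
line 0.6818609782826153 0.09804835489576155 126.0 rows [125.5        132.24937422] 44
front remaining 0.3052175662087986
rear+5 remaining 0.03393172832499847
```

```bash
python3 -c "
from plant import r
print(r.hand_in())"
```

```text
the job is handed in; nothing more can be done
None
```

I stood the terracotta cup on the coaster, slid the glass cover to the scribed line, lifted clear and handed the job in. It finished at about 27 s of the 67 s allowed; no verdict was reported.

- **Cup:** it stands upright, with its rim centre measured within about 1 mm of the coaster's. I last saw it undisturbed through the glass before the final nudge.
- **Cover:** I pressed at about 7 to 10 N, always below the 16 N limit. I stopped short of the line, lifted to check, then pressed again and nudged the cover forward about 1.5 mm.
- **Final position:** the last near-vertical wrist view put the leading edge 0.0 to 0.3 mm short of the line, with the arm clear.
- **White cups:** nothing touched them, and they looked unmoved in the views. I did not re-measure them at the end.

**Checks that disagreed or failed:**
- At the first lift-off, the reading taken while pressing implied about 0.8 mm to go. The near-vertical wrist view said 1.6 to 1.9 mm and the top camera about 2 mm. The glass sinks under load, which explains most of the gap, so I relied on the unloaded wrist view.
- The last picture could not be viewed because the 12-picture limit was reached, so the final check is numerical only.
- The top-camera check was not repeated after the nudge.

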